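# Change the index wheel over from red to blue and pin it

## Task

The colour wheel on the bench is pinned at red and must be changed over to blue. Pull the orange-headed index pin out and stand it in the aluminium rest block, turn the wheel by its black square hub until the blue sector sits in the middle of the cover's window, let go, then take the pin again and push it fully home through the cover and the wheel, and leave it there. Do not disturb the things lying around.

Things in the scene. Friction and masses are not known exactly. Their poses are not given: they have to be found in the camera images.
- index_stand: fixed stand of the index wheel; origin at bench level under the wheel's axis, z up, x from the axis to the window. Foot: radius 80 mm, 8 mm high. Wheel: radius 78 mm, top face 43 mm high. A grey cover, its top 54 mm high, spans radii 32 to 90 mm over bearings -34 to +74 deg from x (counter-clockwise positive), on a curved wall at radius 81 to 90 mm; the rest of the wheel lies open
- window (a point): middle of the window in the cover (radius 40 to 72 mm, 36 deg wide), at the cover's top, 56 mm from the wheel's axis; white pointers on the cover mark its centre line
- wheel (a joint): wheel angle (rad), counter-clockwise from above positive: 0 = middle of the red 120 deg sector in the window, +2.094 blue, -2.094 yellow; stops at -2.5 and 2.5, so blue is reached counter-clockwise from red. Starts within 0.33 of red. Friction of 0.08 N m holds it. Red has a long slot for the pin; blue and yellow a 15.2 mm hole at radius 56 mm, under the bush at +2.094, -2.094
- hub_grip (a point): on the wheel's axis, 76 mm above the bench, where to grip the black square hub (36 x 36 mm, from 54 to 94 mm above the bench). It turns with the wheel; its flat sides face along the stand's x and y when the wheel reads 0. Fingertips clear the cover if they stay 57 mm above the bench
- index_bush (a point): centre of the brass index bush in the cover, at the cover's top (54 mm high), z up: a round 15.6 mm hole through the 8 mm thick cover, 56 mm from the wheel's axis at bearing 45 deg from the stand's x. The wheel's top lies 11 mm below
- pin_grip (a point): centre of the index pin's round orange knob (diameter 30, 32 mm high); z up along the pin. The flange (26 mm) has its underside 58 mm below this point; from there the 14 mm shank reaches down 40 mm, its last 26 mm tapering to 4 mm. Loose, 160 g. Home = flange on the cover or rest block. Starts home in the bush. The taper draws the wheel into line if its hole is within 4 mm (0.07 rad)
- rest_hole (a point): centre of the 16.6 mm round hole, 44 mm deep, at the top (50 mm above the bench) of the fixed aluminium rest block, 60 x 60 x 50 mm with two 8 mm high screwed ears; z up
- fan: bystander, to be left alone: black square cooling fan lying flat, 60 x 60 mm, 25 mm high; origin at the middle of its underside
- bottle: bystander, to be left alone: small round bottle with a black cap, 48 mm across, 95 mm high, standing; origin at the middle of its underside
- pliers: bystander, to be left alone: orange-handled side cutters, 162 mm long, 16 mm high; origin at the middle of its underside
- index_pin: the same index pin, origin at the middle of its flange's underside, z up

How it is judged:
By the outcome, as a careful person would: the job done as asked, in the order asked, and still so for the second after the job is handed in, with the robot touching nothing.
It also fails if it takes over 72 s, if anything falls off the work surface, if the arm or the gripper's body presses on something with over 40 N, if the wrist force passes 120 N, or if a joint passes its speed limit or range.

## Robot

A 6-joint arm with a two-finger parallel gripper is mounted at the origin on a cart in front of the work surface, level with it; the furniture and walls round the work are solid. World frame = base frame: x ahead of the robot, y to its left, z up, the work surface at z = 0. Lengths are in m, angles in rad, forces in N, time in s.
With the tool pointing down it reaches from about 0.275 to 1 m from the base axis. Payload 8.4 kg.
Tool frame: the origin (TCP) lies on the centre line of the jaws, within the pads' length; the fingertips stand 11 mm ahead of it and the grasp point (between the pads) lies 8 mm behind it; z points along the fingers, y is the line along which they close (so a half turn about z gives the same grasp; the last joint's range is limited). The gripper opens to 85 mm and grips with 20 to 120 N. Pads are 22 mm wide; open, the fingers measure 114 mm over their backs; the gripper's body (76 mm by 85 mm) begins 54 mm behind the grasp point. The pads swing forward as they close: fully open they stand 13 mm farther back than shut.
Start: joints at [1.27, 0.353, 1.633, -0, 1.155, -0.002], TCP at [0.184, 0.597, 0.242] pointing down, gripper open.
Joint ranges: [-2.63, 2.63], [-0.92, 2.1], [0.06, 2.66], [-1.3, 4.44], [0, 2.69], [-3.02, 3.02]. Speed limits (rad/s): [2.22, 2.22, 2.79, 3.14, 3.14, 3.14].

## Interface

Orientations are given as a rotation vector (axis times angle).
In Python, from cell import ctrl gives the robot as it stands.
- The arm moves only by the tool move_arm, never from a script. Its argument "increments" is a list of rows, each a list of 6 numbers: the shift along the tool's x, y, z in m, then the turn, a rotation vector about the tool's x, y, z in rad. A call has exactly 5 rows; each row shifts and turns the commanded pose from where the row before left it, along the tool's axes as they then stand; what a row does not reach is not made up. A row lasts 1/12 s, in which the tool goes at most 41.7 mm and 7.16 degrees, less where a joint would pass 70% of its speed; a pose out of reach is approached as far as the arm can. A call is refused whole if a number of a shift passes 0.0417 or a number of a turn 0.125, either way. A call with a gripper value outside its range is refused whole. "gripper" is the gripper's target within -1 to 1 (fully open at 1, half-way at 0, shut at -1), set as the call begins (left out, the last holds). The fingers move at their own pace and stop on an object; "squeeze" is the grip in N (left out, the last holds). Time passes only in rows, so rows that do not move let the fingers close, or fill a call up. It gives the time, the measured TCP pose, the force, the opening and the grip force at its end, in the units of the state.
- ctrl.get_state(): the state, without advancing time (a new reading comes with each control period).
- ctrl.read_camera(name): name is "scene" or "top" or "wrist"; returns (picture, depth): 384x512x3 uint8, red, green, blue; 384x512 float32, m along the optical axis (not along the pixel's ray), 0 where there is no reading.
- ctrl.camera_model(name): a dict with "fovy" (degrees; the focal length in pixels is half the picture's height over the tangent of half this angle, whatever the lens; pixels are square), "cx", "cy" (the principal point, pixels), "k1" (the pictures are not rectified: a ray, as slopes to the right and down, at radius r is drawn at 1 + k1 r^2 times it, then the intrinsics apply), "extrinsics" (4x4, takes a point from camera to world coordinates); the wrist camera has in their place "T_tool_cam" (4x4, takes a point from camera to tool coordinates, whose origin is the TCP and whose axes are the flange's). Camera axes: x right, y down, z forward; pixel columns grow to the right and rows downward; lengths in m; the calibration is good to about 2 mm. A picture is of the moment at which its call begins: read the wrist's pose just before it. camera_model takes no time and is no camera call.
- ctrl.sign_off(): hands the job in; it is judged then, once.
Trained networks look in the newest picture that a camera, given by its name, has taken for a name from the list of things; names that differ only in an ending like _2 or _b are one class to them, and where a whole thing is asked for, a point or a joint stands for the part that bears it (a point fixed in the world has none). Each returns a list of dicts, best first, with "conf" (0 to 1); they miss things now and then, are a little off and sometimes report something else, mostly with a low value. They report only what shows in the picture. A call takes as long as a camera call.
- ctrl.recognise(camera, name): "point" ([column, row] as shares, 0 to 1, of the picture: columns of its width, rows of its height, amid what is visible of it).
- ctrl.cut_out(camera, name): "mask" (384x512 bool, what is visible of it) and "point" ([column, row] as shares, 0 to 1, of the picture: columns of its width, rows of its height, amid what is visible of it).
- ctrl.tip_of(camera, name): "point" ([column, row] as shares, 0 to 1, of the picture: columns of its width, rows of its height: a listed point, or the origin of a listed thing).
The state is a dict: "t": time; "qpos": joint angles; "dq": joint speeds; "tau": joint torques, N m; "eef_pos": TCP position; "ee_rot": TCP orientation; "ft_force": force on the tool from outside, world axes, zero at the start; "ft_torque": the same for the moment, N m; "finger_gap": opening from 0.0 (shut) to 1.0 (fully open); "gripper_force": force on a finger pad.
Only numpy, scipy, OpenCV 4.12 (cv2) and the standard library are available. Lean on these libraries where they do the work, as an engineer would, in place of code of your own. Each camera call takes 0.05 s, during which the arm holds its last target. There are 200 camera calls.

## Working session

There is one attempt and no reset: what is moved stays moved. The work goes in short steps, Python scripts to look and compute and a tool call to move; the robot and the scene stay as the last step left them, time stands still between calls to the robot, and variables do not carry over. Pictures are saved under pics/ and viewed, at most 11 in all, crops included, and the job is handed in when it is done.

Besides the shell and the picture viewer there is one more tool, called after "Request:" as name(argument=value, ...), one argument or row to a line, values as JSON. move_arm: Moves the arm, as the interface text tells. Its arguments: {"type":"object","properties":{"increments":{"type":"array","items":{"type":"array","items":{"type":"number"}}},"gripper":{"type":"number"},"squeeze":{"type":"number"}},"required":["increments"]}

```bash
mkdir -p pics; cat > h.py <<'E'
import numpy as np, cv2
from cell import ctrl
from scipy.spatial.transform import Rotation as R
def cam(n):
    m=ctrl.camera_model(n)
    if n=='wrist':
        s=ctrl.get_state(); T=np.eye(4); T[:3,:3]=R.from_rotvec(s['ee_rot']).as_matrix(); T[:3,3]=s['eef_pos']
        E=T@np.array(m['T_tool_cam'])
    else: E=np.array(m['extrinsics'])
    f=192/np.tan(np.radians(m['fovy'])/2)
    return E,f,m['cx'],m['cy'],m['k1']
def ray(c,p):
    E,f,cx,cy,k=c
    d=np.array([(p[0]-cx)/f,(p[1]-cy)/f]); u=d.copy()
    for _ in range(20): u=d/(1+k*(u@u))
    return E[:3,3],E[:3,:3]@np.array([u[0],u[1],1])
def atz(c,p,z):
    o,d=ray(c,p); return o+d*(z-o[2])/d[2]
def proj(c,P):
    E,f,cx,cy,k=c
    q=E[:3,:3].T@(np.array(P)-E[:3,3]); u=q[:2]/q[2]; u=u*(1+k*(u@u)); return u*f+[cx,cy]
def px(r): return np.array(r['point'])*[512,384]
E
python3 - <<'E'
from h import *
s=ctrl.get_state(); print(s['eef_pos'],s['ee_rot'],s['t'])
ims=[]
H=dict(window=.054,hub_grip=.076,index_bush=.054,pin_grip=.112,rest_hole=.05,index_stand=0,index_pin=.054,fan=0,bottle=0,pliers=0)
for n in ['scene','top','wrist']:
    c=cam(n); im,d=ctrl.read_camera(n); cv2.imwrite(f'pics/{n}0.png',im[:,:,::-1])
    ims.append(im)
    for k,z in H.items():
        r=ctrl.tip_of(n,k)
        if r: p=px(r[0]); print(n,k,round(r[0]['conf'],2),p.round(0),atz(c,p,z).round(4))
cv2.imwrite('pics/a.png',cv2.resize(np.hstack(ims[:2]),(800,300))[:,:,::-1])
E
```

```text
[0.18383151 0.59683362 0.24152812] [-4.67598429e-01 -3.10635005e+00  2.27783005e-03] 0.0
scene window 0.87 [199. 177.] [ 0.5004 -0.0007  0.054 ]
scene hub_grip 0.72 [182. 173.] [0.4462 0.0005 0.076 ]
scene index_bush 0.76 [184. 178.] [0.4589 0.0115 0.054 ]
scene pin_grip 0.71 [186. 156.] [0.4778 0.0375 0.112 ]
scene rest_hole 0.72 [184. 175.] [0.4709 0.0425 0.05  ]
scene index_stand 0.68 [184. 199.] [ 0.4435 -0.0205  0.    ]
scene index_pin 0.63 [187. 177.] [0.4687 0.0167 0.054 ]
scene fan 0.7 [219. 263.] [ 0.3765 -0.3771  0.    ]
scene bottle 0.64 [247. 187.] [ 0.6574 -0.0212  0.    ]
scene pliers 0.57 [336. 301.] [ 0.5105 -0.6063 -0.    ]
top window 0.81 [149. 189.] [ 0.4988 -0.005   0.054 ]
top hub_grip 0.83 [149. 209.] [ 0.4445 -0.012   0.076 ]
top index_bush 0.97 [135. 199.] [0.4707 0.0313 0.054 ]
top pin_grip 0.43 [131. 201.] [0.4646 0.0256 0.112 ]
top rest_hole 0.64 [288. 173.] [ 0.5476 -0.3828  0.05  ]
top index_stand 0.92 [156. 209.] [ 0.4459 -0.0112  0.    ]
top index_pin 0.76 [140. 197.] [0.4776 0.0194 0.054 ]
top fan 0.92 [285. 232.] [ 0.386  -0.3802  0.    ]
top bottle 0.9 [159. 138.] [ 0.6542 -0.0131  0.    ]
top pliers 0.79 [362. 186.] [ 0.5176 -0.6039  0.    ]
```

View pics/top0.png

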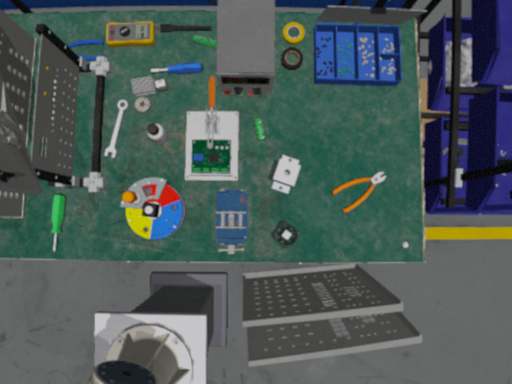

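View pics/scene0.png

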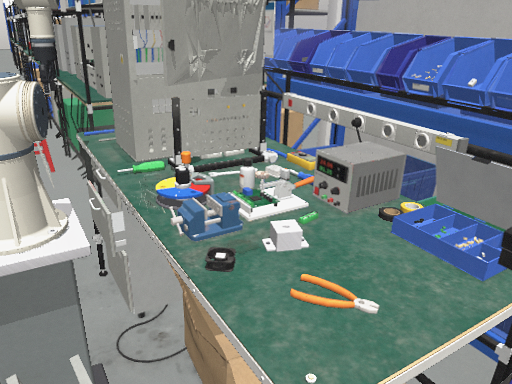

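The top view shows the wheel at about (155,209), the orange pin at (129,197), the rest block at (287,173), and tall furniture on the left from (0,100) to (100,185). I'll check obstacle heights along the route before moving.

```bash
python3 - <<'E'
from h import *
for n in ['top','scene']:
    c=cam(n); im,d=ctrl.read_camera(n)
    E,f,cx,cy,k=c
    print(n,E[:3,3].round(2))
    g=np.full((16,22),-9.)
    for v in range(0,384,1):
        for u in range(0,512,1):
            if d[v,u]<=0: continue
            o,r=ray(c,(u,v)) if False else (None,None)
    vv,uu=np.mgrid[:384,:512]; a=np.stack([(uu-cx)/f,(vv-cy)/f],-1); b=a.copy()
    for _ in range(15): b=a/(1+k*(b**2).sum(-1,keepdims=True))
    P=np.concatenate([b*d[...,None],d[...,None]],-1)@E[:3,:3].T+E[:3,3]
    ok=d>0
    np.save(n+'P.npy',P)
    X=P[ok]; i=((X[:,0]-0.1)/.05).astype(int); j=((X[:,1]+0.5)/.05).astype(int)
    m=(X[:,0]>.1)&(i<16)&(X[:,1]>-.5)&(j<22)
    np.maximum.at(g,(i[m],j[m]),X[m,2])
    print('cols y from',-.5); 
    for r in range(15,-1,-1): print('%.2f'%(.1+.05*r),' '.join('%4d'%(x*100) if x>-5 else '   .' for x in g[r]))
E
```

```text
top [ 0.42 -0.28  1.05]
cols y from -0.5
0.85    5    2    2   15   15   15   15    3    3    2    2    0    4    6   26    2    .   16    1    0    .    .
0.80    5    0    0   15   15   15   15    2    2    4    3    3    3    5   25    1    0   15    1    1    .    .
0.75    0    0    0   15   15   15   15    0    0    3    2    2    3    3   25    1    1   14    1    .    .    .
0.70    0   55   55    2    2    2    6    2    1    0    2    1    3    3   31   32    1   10    1    .    .    .
0.65    0    0    0    2    2    2    7    2    2    9    6    0    2    3   33   32    1    6    1    .    .    .
0.60    0    0    0    1    0    5    8    3    2    9    5    0    2    3   37    0    1    2    .    .    .    .
0.55    0    5    5    0    0    5    4    5    2    0    0    1    2   40   37    .    0    0    .    .    .    .
0.50    0    5    5    5    2    6    4    4    5    5    5    0    4   42   25    3    0    .    .    .    .    .
0.45    0    0    0    0    8    8    8    0    4    9   13    5   44   43    1    3    0   11    1    0    .    .
0.40    0    2    2    0
[... 1963 characters left out ...]
   55   55
0.35    0    2    2    2    8    8    8    0    4    4    4    0    0    0    0    2    0    0    0    0    0    0
0.30    0    2    2    0    4    7    7    0    0    0    0    0    0    0    0    2    0    0    0    0    0    0
0.25    0    0    0    0    0    0    0    0    0    0    0    0    0    0    0    0    0    0    0    0    0    0
0.20    .    .    .    .    .    .    .    .    .    .    .    .  -75  -75  -76  -76  -75  -75  -75  -75   55   55
0.15    .    .    .    .    .    .    .    .    .    .    .  -66  -66  -66  -76  -75  -76  -76  -76  -76   55   55
0.10    .    .    .    .    .    .    0    0    1   35   34    1    0    0    .  -76  -76  -76  -76    .   55   55
```

```bash
python3 - <<'E'
from h import *
im=cv2.imread('pics/top0.png')[120:270,40:320]
cv2.imwrite('pics/c.png',cv2.resize(im,(784,420),interpolation=cv2.INTER_CUBIC))
c=cam('top')
for nm in ['pin_grip','index_pin','rest_hole','wheel']:
    for r in ctrl.cut_out('top',nm)[:2]:
        v,u=np.nonzero(r['mask']); print(nm,r['conf'],px(r),u.min(),u.max(),v.min(),v.max())
E
```

```text
pin_grip 0.68 [129.6896 199.1808] 124 139 193 201
index_pin 0.69 [132.4032 196.3008] 123 139 192 201
index_pin 0.65 [154.4192 213.696 ] 121 185 177 238
rest_hole 0.87 [286.1056 174.912 ] 273 299 156 192
wheel 0.55 [156.8768 218.496 ] 126 182 184 238
```

View pics/c.png

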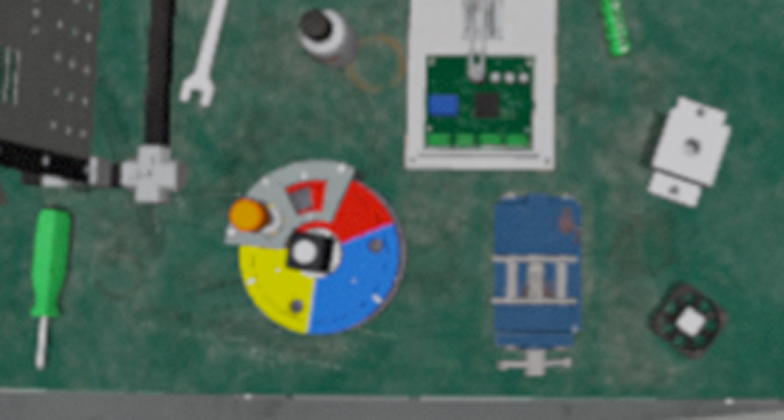

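The crop shows the pin knob at about (247,215), the hub at (308,252), the window showing red plus a dark slot at (300,195), and blue to the lower right. A tall post stands to the left at (152,175). I'll retract and swing to in front of the wheel.

Request:
move_arm(
  increments=[
    [0,-0.035,0,0,0,0],
    [0,-0.035,0,0,0,0],
    [0,-0.035,0,0,0,0],
    [0,-0.035,0,0,0,0],
    [0,-0.035,0,0,0,0],
  ],
  gripper=1,
)

```text
t: 2.37
eef_pos: [0.132, 0.4284, 0.2421]
ee_rot: [-0.468, -3.107, 0.0]
ft_force: [-0.2, -0.4, -0.8]
finger_gap: 1.004
gripper_force: 0.0
```

Request:
move_arm(
  increments=[
    [0,-0.035,0,0,0,0],
    [0,-0.035,0,0,0,0],
    [0,-0.035,0,0,0,0],
    [0,0,0,0,0,0],
    [-0.036,0,0,0,0,0.1],
  ],
)

```text
t: 2.78
eef_pos: [0.1322, 0.3191, 0.2426]
ee_rot: [-0.611, -3.08, -0.003]
ft_force: [1.0, 1.3, 1.0]
finger_gap: 1.0
gripper_force: 0.0
```

Request:
move_arm(
  increments=[
    [-0.036,0,0,0,0,0.1],
    [-0.036,0,0,0,0,0.1],
    [-0.036,0,0,0,0,0.1],
    [-0.036,0,0,0,0,0.1],
    [-0.036,0,0,0,0,0.1],
  ],
)

```text
t: 3.2
eef_pos: [0.285, 0.2179, 0.2427]
ee_rot: [1.371, 2.826, 0.002]
ft_force: [1.1, 0.5, 0.7]
finger_gap: 1.001
gripper_force: 0.0
```

Request:
move_arm(
  increments=[
    [-0.036,0,0,0,0,0.1],
    [-0.036,0,0,0,0,0.1],
    [-0.036,0,0,0,0,0.1],
    [-0.036,0,0,0,0,0.1],
    [-0.036,0,0,0,0,0.1],
  ],
)

```text
t: 3.62
eef_pos: [0.3654, 0.0583, 0.2427]
ee_rot: [2.028, 2.398, 0.002]
ft_force: [0.6, 1.1, -0.4]
finger_gap: 0.998
gripper_force: 0.0
```

```bash
python3 - <<'E'
from h import *
s=ctrl.get_state(); print(s['t'],s['eef_pos'],s['ee_rot'],s['qpos'])
for n in ['top','scene']:
    P=np.load(n+'P.npy').reshape(-1,3); X=P[(P[:,2]>.1)&(P[:,0]>.42)&(P[:,0]<.75)&(P[:,1]>.08)&(P[:,1]<.3)]
    print(n,np.percentile(X,[0,2,50,98,100],axis=0).round(3))
    X=X[X[:,0]<.55]; print(np.percentile(X,[0,2,50,98,100],axis=0).round(3))
c=cam('wrist'); im,d=ctrl.read_camera('wrist'); cv2.imwrite('pics/w1.png',im[:,:,::-1])
print(c[0].round(3),np.array(ctrl.camera_model('wrist')['T_tool_cam']).round(3))
H=dict(window=.054,hub_grip=.076,index_bush=.054,pin_grip=.112,rest_hole=.05,index_stand=0)
for k,z in H.items():
    r=ctrl.tip_of('wrist',k)
    if r: p=px(r[0]); print(k,round(r[0]['conf'],2),p.round(0),atz(c,p,z).round(4))
E
```

```text
3.6167 [0.36544951 0.05833219 0.24266066] [2.02781343e+00 2.39834044e+00 1.62995818e-03] [ 1.54216185e-01 -6.58863821e-02  2.13222488e+00  1.65056468e-05
  1.07389250e+00 -1.28283844e-02]
top [[0.466 0.146 0.1  ]
 [0.471 0.151 0.108]
 [0.584 0.212 0.242]
 [0.741 0.239 0.422]
 [0.75  0.267 0.44 ]]
[[0.466 0.146 0.1  ]
 [0.468 0.149 0.113]
 [0.513 0.168 0.354]
 [0.549 0.215 0.433]
 [0.55  0.225 0.44 ]]
scene [[0.462 0.141 0.1  ]
 [0.467 0.152 0.11 ]
 [0.598 0.211 0.374]
 [0.743 0.269 0.546]
 [0.75  0.278 0.56 ]]
[[0.462 0.141 0.1  ]
 [0.465 0.149 0.115]
 [0.51  0.17  0.395]
 [0.549 0.217 0.542]
 [0.55  0.229 0.549]]
[[ 0.986  0.161  0.045  0.353]
 [ 0.167 -0.95  -0.263  0.125]
 [ 0.001  0.267 -0.964  0.375]
 [ 0.     0.     0.     1.   ]] [[ 0.001 -0.964 -0.267  0.067]
 [ 1.     0.001 -0.001 -0.001]
 [ 0.001 -0.267  0.964 -0.132]
 [ 0.     0.     0.     1.   ]]
window 0.76 [366. 253.] [ 0.4972 -0.0089  0.054 ]
index_bush 0.76 [354. 214.] [0.4743 0.0302 0.054 ]
pin_grip 0.73 [372. 238.] [0.4727 0.0289 0.112 ]
rest_hole 0.67 [308. 233.] [0.4336 0.0009 0.05  ]
index_stand 0.68 [306. 232.] [ 0.4444 -0.0167 -0.    ]
```

View pics/w1.png

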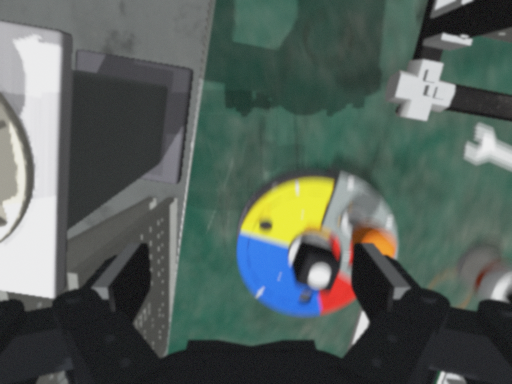

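The wrist view shows the wheel at (318,245), with the fingers hiding part of the pin at (375,240). The post is at (425,90), beyond y=0.145, so it's clear. I'll shift so the wheel is centred in the view.

Request:
move_arm(
  increments=[
    [-0.02,0.017,0,0,0,0],
    [-0.02,0.017,0,0,0,0],
    [-0.02,0.017,0,0,0,0],
    [0,0,0,0,0,0],
    [0,0,0,0,0,0],
  ],
)

```text
t: 4.38
eef_pos: [0.4252, 0.0104, 0.2421]
ee_rot: [-2.02, -2.405, 0.0]
ft_force: [-1.1, 0.3, -0.4]
finger_gap: 1.001
gripper_force: 0.0
```

```bash
cat > look.py <<'E'
from h import *
import sys
s=ctrl.get_state(); print(s['t'],s['eef_pos'].round(4),s['ee_rot'].round(3),'q6',s['qpos'][5].round(3))
c=cam('wrist'); im,d=ctrl.read_camera('wrist'); cv2.imwrite('pics/%s.png'%sys.argv[1],im[:,:,::-1]); np.save('d.npy',d)
H=dict(window=.054,hub_grip=.076,index_bush=.054,pin_grip=.112,rest_hole=.05,index_stand=0,index_pin=.054)
for k in sys.argv[2:]:
    for r in ctrl.tip_of('wrist',k)[:2]: p=px(r); print(k,round(r['conf'],2),p.round(0),atz(c,p,H[k]).round(4))
E
python3 look.py w2 window hub_grip index_bush pin_grip index_stand index_pin
python3 - <<'E'
from h import *
c=cam('wrist'); im,d=cv2.imread('pics/w2.png')[:,:,::-1].astype(int),np.load('d.npy')
E,f,cx,cy,k=c
def pts(m):
    v,u=np.nonzero(m&(d>0)); q=[]
    for a,b in zip(u,v):
        o,r=ray(c,(a,b)); q.append(o+r*d[b,a])
    return np.array(q)
hsv=cv2.cvtColor(im.astype(np.uint8),cv2.COLOR_RGB2HSV)
org=(hsv[...,0]>8)&(hsv[...,0]<20)&(hsv[...,1]>150)&(hsv[...,2]>120)
q=pts(org); q=q[q[:,2]>.1]; print('knob',len(q),q.min(0),q.max(0))
t=q[q[:,2]>.122]; print('knob top mid',(t.min(0)+t.max(0))/2,t.mean(0))
vv,uu=np.nonzero(d>0)
blue=(hsv[...,0]>100)&(hsv[...,0]<125)&(hsv[...,1]>150)
yel=(hsv[...,0]>22)&(hsv[...,0]<35)&(hsv[...,1]>150)
w=pts(blue|yel); w=w[abs(w[:,2]-.043)<.008][:,:2]
print('wheel z ok',len(w))
cv,r=cv2.minEnclosingCircle(cv2.convexHull(w.astype(np.float32))); print(cv,r)
E
```

```text
4.3833 [0.4252 0.0104 0.2421] [-2.02  -2.405  0.   ] q6 -0.153
window 0.82 [320. 198.] [ 0.4965 -0.0062  0.054 ]
hub_grip 0.76 [268. 206.] [ 0.4444 -0.0165  0.076 ]
index_bush 0.82 [302. 157.] [0.4703 0.0308 0.054 ]
pin_grip 0.71 [313. 171.] [0.4701 0.0291 0.112 ]
index_stand 0.75 [265. 189.] [ 0.4457 -0.021   0.    ]
index_stand 0.43 [266. 206.] [ 0.451  -0.0405  0.    ]
index_pin 0.85 [310. 161.] [0.4782 0.0286 0.054 ]
knob 1090 [0.45728244 0.01455298 0.1103726 ] [0.48561083 0.04412075 0.13056663]
knob top mid [0.47144664 0.02927899 0.12631015] [0.47088608 0.02901972 0.1279867 ]
wheel z ok 8281
(0.46202322840690613, -0.07569167017936707) 0.1402728110551834
```

View pics/w2.png

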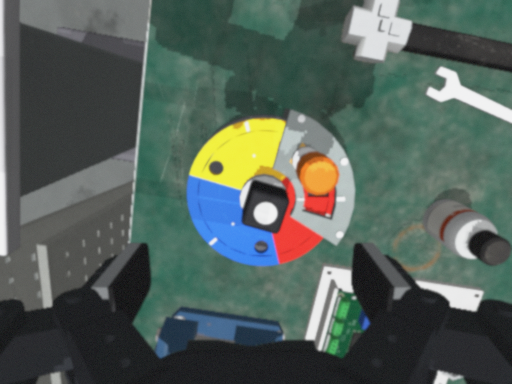

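The wrist view shows the knob at (318,173), the hub at (265,208) and the window with red at (320,200). The depth-based knob centre (0.4714, 0.0291) agrees with the bush and the 56 mm spacing, so I'll go and grasp it.

Request:
move_arm(
  increments=[
    [0.005,0.025,0,0,0,0],
    [0.0054,0.0237,0,0,0,0],
    [0,0,0.03,0,0,0],
    [0,0,0.03,0,0,0],
    [0,0,0,0,0,0],
  ],
  gripper=0.4,
)

```text
t: 5.15
eef_pos: [0.4678, 0.0284, 0.1781]
ee_rot: [-2.018, -2.401, 0.008]
ft_force: [-0.9, 0.2, -1.0]
finger_gap: 0.703
gripper_force: 0.0
```

```bash
python3 look.py w3 pin_grip index_bush window
python3 - <<'E'
from h import *
c=cam('wrist'); im,d=cv2.imread('pics/w3.png')[:,:,::-1].astype(int),np.load('d.npy')
hsv=cv2.cvtColor(im.astype(np.uint8),cv2.COLOR_RGB2HSV)
org=(hsv[...,0]>8)&(hsv[...,0]<20)&(hsv[...,1]>150)&(hsv[...,2]>120)
v,u=np.nonzero(org&(d>0)); q=np.array([ (lambda o,r:o+r*d[b,a])(*ray(c,(a,b))) for a,b in zip(u,v)])
t=q[q[:,2]>.124]; t=t[np.hypot(*(t[:,:2]-[.471,.029]).T)<.025]; print(len(t),(t.min(0)+t.max(0))/2,t.max(0)-t.min(0)); print(ctrl.get_state()['finger_gap'])
E
```

```text
5.15 [0.4678 0.0284 0.1781] [-2.018 -2.401  0.008] q6 -0.115
pin_grip 0.58 [260. 209.] [0.4714 0.0298 0.112 ]
index_bush 0.66 [263. 187.] [0.4752 0.0297 0.054 ]
window 0.39 [262. 187.] [0.4741 0.0293 0.054 ]
1940 [0.47738152 0.02948534 0.13082852] [0.02933423 0.02965991 0.00991773]
0.6987517645978752
```

View pics/w3.png

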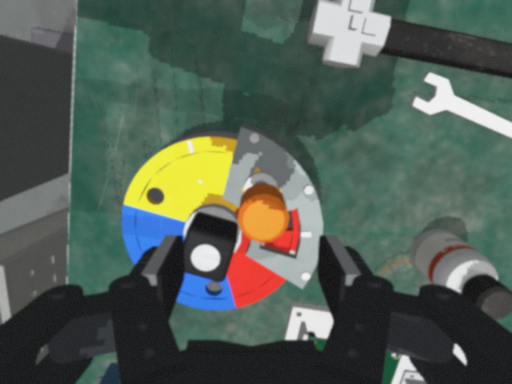

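The knob sits between the open fingers at about (263,212), with the hub at (208,250). I'll re-measure now the arm has settled.

```bash
cat > knob.py <<'E'
from h import *
s=ctrl.get_state(); c=cam('wrist'); im,d=ctrl.read_camera('wrist')
hsv=cv2.cvtColor(im,cv2.COLOR_RGB2HSV)
org=(hsv[...,0]>8)&(hsv[...,0]<20)&(hsv[...,1]>150)&(hsv[...,2]>120)
v,u=np.nonzero(org&(d>0)); q=np.array([ (lambda o,r:o+r*d[b,a])(*ray(c,(a,b))) for a,b in zip(u,v)])
M=np.median(q,axis=0); q=q[np.hypot(*(q-M)[:,:2].T)<.03]; t=q[q[:,2]>q[:,2].max()-.006]; k=(t.min(0)+t.max(0))/2
T=R.from_rotvec(s['ee_rot']).as_matrix()
print(s['t'],s['eef_pos'].round(4),s['ee_rot'].round(3),'knob',k.round(4),t.max(0)-t.min(0),'d in tool',(T.T@(k-s['eef_pos'])).round(4))
E
python3 knob.py
```

```text
5.35 [0.4716 0.0282 0.1838] [2.022e+00 2.403e+00 2.000e-03] knob [0.4729 0.0296 0.1283] [0.02912409 0.0292029  0.00596242] d in tool [0.0012 0.0014 0.0555]
```

Request:
move_arm(
  increments=[
    [0.001,0.001,0.025,0,0,0],
    [0,0,0.025,0,0,0],
    [0,0,0.02,0,0,0],
    [0,0,0.01,0,0,0],
    [0,0,0,0,0,0],
  ],
)

```text
t: 5.82
eef_pos: [0.4712, 0.0292, 0.1017]
ee_rot: [-2.022, -2.403, 0.002]
ft_force: [-0.2, 0.2, 0.1]
finger_gap: 0.697
gripper_force: 0.0
```

Request:
move_arm(
  increments=[
    [0,0,0,0,0,0],
    [0,0,0,0,0,0],
    [0,0,0,0,0,0],
    [0,0,0,0,0,0],
    [0,0,0,0,0,0],
  ],
  gripper=-1,
  squeeze=40,
)

```text
t: 6.23
eef_pos: [0.4729, 0.0294, 0.1037]
ee_rot: [2.021, 2.403, 0.003]
ft_force: [-0.3, -0.5, 7.5]
finger_gap: 0.341
gripper_force: 39.6
```

Request:
move_arm(
  increments=[
    [0,0,0,0,0,0],
    [0,0,0,0,0,0],
    [0,0,0,0,0,0],
    [0,0,0,0,0,0],
    [0,0,0,0,0,0],
  ],
)

```text
t: 6.65
eef_pos: [0.4729, 0.0294, 0.1037]
ee_rot: [2.021, 2.403, 0.003]
ft_force: [-0.2, -0.6, 8.1]
finger_gap: 0.34
gripper_force: 39.6
```

Gripped, with an opening of 29 mm (the knob is 30 mm). I'll pull it straight up.

Request:
move_arm(
  increments=[
    [0,0,-0.01,0,0,0],
    [0,0,-0.02,0,0,0],
    [0,0,-0.025,0,0,0],
    [0,0,-0.03,0,0,0],
    [0,0,-0.03,0,0,0],
  ],
)

```text
t: 7.07
eef_pos: [0.471, 0.0293, 0.2191]
ee_rot: [-2.022, -2.404, 0.001]
ft_force: [1.5, 0.8, -1.6]
finger_gap: 0.336
gripper_force: 40.1
```

Request:
move_arm(
  increments=[
    [0,0,0,0,0,0],
    [0,0,0,0,0,0],
    [-0.02,-0.02,0,0,0,0],
    [-0.035,-0.02,0,0,0,0],
    [-0.035,-0.02,0,0,0,0],
  ],
)

```text
t: 7.48
eef_pos: [0.4263, -0.0698, 0.2163]
ee_rot: [-2.018, -2.406, 0.002]
ft_force: [1.0, -0.1, -2.6]
finger_gap: 0.335
gripper_force: 40.1
```

```bash
python3 look.py w4 window hub_grip index_bush rest_hole
python3 - <<'E'
from h import *
c=cam('top'); im,d=ctrl.read_camera('top')
for k in ['rest_hole','index_bush','window','hub_grip']:
  for r in ctrl.tip_of('top',k)[:2]:
    p=px(r); z=dict(rest_hole=.05,hub_grip=.076).get(k,.054); print(k,r['conf'],p,atz(c,p,z).round(4))
r=ctrl.cut_out('top','rest_hole')[0]['mask']
v,u=np.nonzero(r&(d>0)); q=np.array([(lambda o,r:o+r*d[b,a])(*ray(c,(a,b))) for a,b in zip(u,v)])
t=q[abs(q[:,2]-.05)<.008]; print(len(t),cv2.minAreaRect(t[:,:2].astype(np.float32)))
print(ctrl.get_state()['finger_gap'])
E
```

```text
7.4833 [ 0.4263 -0.0698  0.2163] [-2.018e+00 -2.406e+00  2.000e-03] q6 -0.341
window 0.8 [345. 121.] [ 0.4954 -0.0085  0.054 ]
index_bush 0.74 [331.  71.] [0.4741 0.0288 0.054 ]
rest_hole 0.94 [286.5152 169.3056] [ 0.5581 -0.3798  0.05  ]
index_bush 0.29 [155.2896 216.1152] [ 0.4262 -0.0243  0.054 ]
window 0.93 [151.1936 190.1184] [ 0.4967 -0.0111  0.054 ]
hub_grip 0.89 [151.296 210.816] [ 0.44   -0.0188  0.076 ]
hub_grip 0.21 [287.3856 232.896 ] [ 0.3852 -0.3798  0.076 ]
460 ((0.5513414740562439, -0.38105452060699463), (0.060362450778484344, 0.06062652915716171), 71.65866088867188)
0.3350680588400475
```

View pics/w4.png

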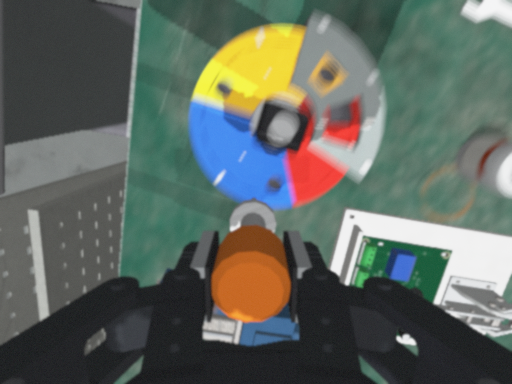

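The pin is held and clear of the bush, whose hole shows at (328,73). The rest block's top face fits 60×60 mm at (0.551,-0.381). I'll move there, offset so I can see the hole.

Request:
move_arm(
  increments=[
    [-0.025,0.0025,0,0,0,0],
    [-0.037,0.0037,0,0,0,0],
    [-0.037,0.0037,0,0,0,0],
    [-0.037,0.0037,0,0,0,0],
    [-0.037,0.0037,0,0,0,0],
  ],
  squeeze=60,
)

```text
t: 8.45
eef_pos: [0.4753, -0.2383, 0.2172]
ee_rot: [2.021, 2.405, 0.0]
ft_force: [0.6, 0.0, -1.2]
finger_gap: 0.332
gripper_force: 60.4
```

Request:
move_arm(
  increments=[
    [-0.037,0.0037,0,0,0,0],
    [-0.037,0.0037,0,0,0,0],
    [-0.037,0.0037,0,0,0,0],
    [-0.037,0.0037,0,0,0,0],
    [-0.03,0.0037,0,0,0,0],
  ],
)

```text
t: 8.87
eef_pos: [0.5242, -0.4114, 0.2169]
ee_rot: [2.022, 2.404, -0.0]
ft_force: [0.6, 0.6, -2.8]
finger_gap: 0.333
gripper_force: 60.4
```

Request:
move_arm(
  increments=[
    [-0.02,0,0,0,0,0],
    [0,0,0,0,0,0],
    [0,0,0,0,0,0],
    [0,0,0,0,0,0],
    [0,0,0,0,0,0],
  ],
)

```text
t: 9.28
eef_pos: [0.5268, -0.4276, 0.2171]
ee_rot: [-2.02, -2.404, -0.0]
ft_force: [0.4, -1.0, -1.6]
finger_gap: 0.329
gripper_force: 60.4
```

```bash
python3 look.py w5 rest_hole
python3 - <<'E'
from h import *
s=ctrl.get_state(); c=cam('wrist'); im,d=ctrl.read_camera('wrist')
rs=ctrl.cut_out('wrist','rest_hole')
if rs:
  r=rs[0]['mask']
  v,u=np.nonzero(r&(d>0)); q=np.array([(lambda o,r:o+r*d[b,a])(*ray(c,(a,b))) for a,b in zip(u,v)])
  t=q[abs(q[:,2]-.05)<.006]; print(len(t),np.median(t[:,2]),cv2.minAreaRect(t[:,:2].astype(np.float32)))
print(s['eef_pos'],s['ee_rot'],s['finger_gap'])
E
```

```text
9.2833 [ 0.5268 -0.4276  0.2171] [-2.02  -2.404 -0.   ] q6 -0.857
rest_hole 0.87 [285. 129.] [ 0.5479 -0.3825  0.05  ]
rest_hole 0.49 [111. 100.] [ 0.3957 -0.3845  0.05  ]
4488 0.05033187384988572 ((0.5490963459014893, -0.3810034990310669), (0.06017202138900757, 0.06029774993658066), 71.45914459228516)
[ 0.52690829 -0.42788606  0.2174756 ] [-2.02098160e+00 -2.40508391e+00 -1.61358082e-04] 0.3354153402183015
```

View pics/w5.png

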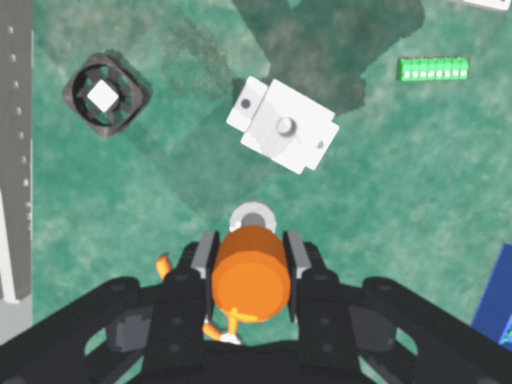

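The hole is at (286,126), at the block's centre, and both estimates agree to within 2 mm. I'll position over it and descend partway.

Request:
move_arm(
  increments=[
    [0.021,0.015,0,0,0,0],
    [0.0212,0.0148,0,0,0,0],
    [0,0,0,0,0,0],
    [0,0,0.025,0,0,0],
    [0,0,0.025,0,0,0],
  ],
)

```text
t: 9.9
eef_pos: [0.5504, -0.3825, 0.1689]
ee_rot: [2.018, 2.402, 0.0]
ft_force: [-0.0, -0.1, -2.5]
finger_gap: 0.34
gripper_force: 60.5
```

Request:
move_arm(
  increments=[
    [0,0,0.018,0,0,0],
    [0,0,0.01,0,0,0],
    [0,0,0.01,0,0,0],
    [0,0,0,0,0,0],
    [0,0,0,0,0,0],
  ],
)

```text
t: 10.32
eef_pos: [0.5491, -0.3825, 0.1296]
ee_rot: [2.022, 2.404, -0.0]
ft_force: [-0.1, -0.4, 0.1]
finger_gap: 0.334
gripper_force: 60.4
```

Request:
move_arm(
  increments=[
    [0.001,0,0.006,0,0,0],
    [0,0,0.007,0,0,0],
    [0,0,0.007,0,0,0],
    [0,0,0.007,0,0,0],
    [0,0,0,0,0,0],
  ],
)

```text
t: 10.73
eef_pos: [0.5482, -0.3809, 0.1006]
ee_rot: [-2.021, -2.403, 0.0]
ft_force: [0.9, 0.2, -2.5]
finger_gap: 0.333
gripper_force: 60.5
```

Request:
move_arm(
  increments=[
    [0,0,0.001,0,0,0],
    [0,0,0,0,0,0],
    [0,0,0,0,0,0],
    [0,0,0,0,0,0],
    [0,0,0,0,0,0],
  ],
)

```text
t: 11.15
eef_pos: [0.5489, -0.3815, 0.1016]
ee_rot: [2.022, 2.404, 0.0]
ft_force: [0.0, 0.3, -1.5]
finger_gap: 0.34
gripper_force: 60.5
```

Request:
move_arm(
  increments=[
    [0,0,0,0,0,0],
    [0,0,0,0,0,0],
    [0,0,0,0,0,0],
    [0,0,0,0,0,0],
    [0,0,0,0,0,0],
  ],
  gripper=0.3,
)

```text
t: 11.57
eef_pos: [0.5488, -0.3814, 0.1014]
ee_rot: [2.022, 2.404, 0.0]
ft_force: [0.1, 0.2, -0.7]
finger_gap: 0.651
gripper_force: 0.0
```

Request:
move_arm(
  increments=[
    [0,0,-0.015,0,0,0],
    [0,0,-0.03,0,0,0],
    [0,0,-0.03,0,0,0],
    [0,0,0,0,0,0],
    [0,0,0,0,0,0],
  ],
)

```text
t: 11.98
eef_pos: [0.5499, -0.3821, 0.1786]
ee_rot: [2.02, 2.401, 0.001]
ft_force: [-0.2, -0.3, -0.9]
finger_gap: 0.65
gripper_force: 0.0
```

```bash
python3 knob.py
```

```text
11.9833 [ 0.5499 -0.3821  0.1786] [2.020e+00 2.401e+00 1.000e-03] knob [ 0.5334 -0.3742  0.241 ] [0.00271047 0.00246633 0.00266959] d in tool [ 0.0105 -0.0147 -0.0625]
```

```bash
sed -i 's/^M=/q=q[(q[:,2]<.15)\&(q[:,2]>.1)]; M=/' knob.py; python3 knob.py
```

```text
12.0333 [ 0.5489 -0.3815  0.1768] [2.022 2.403 0.   ] knob [ 0.5487 -0.3809  0.1234] [0.02887774 0.02898796 0.00586838] d in tool [ 0.0007 -0.0002  0.0534]
```

The pin stands home in the rest block (knob top at 0.123 m). Back to the wheel.

Request:
move_arm(
  increments=[
    [0,0,-0.03,0,0,0],
    [0,0,-0.03,0,0,0],
    [0.03,-0.004,0,0,0,0],
    [0.037,-0.0059,0,0,0,0],
    [0.037,-0.0059,0,0,0,0],
  ],
  gripper=0.5,
)

```text
t: 12.5
eef_pos: [0.5143, -0.2807, 0.235]
ee_rot: [-2.023, -2.401, 0.0]
ft_force: [0.8, 0.8, -0.9]
finger_gap: 0.752
gripper_force: 0.0
```

Request:
move_arm(
  increments=[
    [0.037,-0.0059,0,0,0,0],
    [0.037,-0.0059,0,0,0,0],
    [0.037,-0.0059,0,0,0,0],
    [0.037,-0.0059,0,0,0,0],
    [0.037,-0.0059,0,0,0,0],
  ],
)

```text
t: 12.92
eef_pos: [0.4529, -0.1028, 0.235]
ee_rot: [-2.022, -2.402, 0.002]
ft_force: [1.5, 0.4, -0.7]
finger_gap: 0.75
gripper_force: 0.0
```

Request:
move_arm(
  increments=[
    [0.037,-0.0059,0,0,0,0],
    [0.037,-0.0059,0,0,0,0],
    [0.0145,-0.0026,0,0,0,0],
    [0,0,0,0,0,0],
    [0,0,0,0,0,0],
  ],
)

```text
t: 13.33
eef_pos: [0.4248, -0.0192, 0.2356]
ee_rot: [-2.019, -2.406, 0.001]
ft_force: [-0.3, -0.4, 0.0]
finger_gap: 0.752
gripper_force: 0.0
```

```bash
cat > hub.py <<'E'
from h import *
import sys
ctrl.read_camera('wrist')
s=ctrl.get_state(); c=cam('wrist'); im,d=ctrl.read_camera('wrist'); cv2.imwrite('pics/%s.png'%sys.argv[1],im[:,:,::-1])
print(s['t'],s['eef_pos'].round(4),s['ee_rot'].round(3),'q6',s['qpos'][5].round(3))
T=R.from_rotvec(s['ee_rot']).as_matrix()
E,f,cx,cy,k=c
vv,uu=np.mgrid[:384,:512]; a=np.stack([(uu-cx)/f,(vv-cy)/f],-1); b=a.copy()
for _ in range(15): b=a/(1+k*(b**2).sum(-1,keepdims=True))
P=np.concatenate([b*d[...,None],d[...,None]],-1)@E[:3,:3].T+E[:3,3]
ok=(d>0)
A=np.array([.444,-.017]) 
near=ok&(np.hypot(P[...,0]-A[0],P[...,1]-A[1])<.035)&(abs(P[...,2]-.094)<.008)
t=P[near]; (hc,sz,an)=cv2.minAreaRect(t[:,:2].astype(np.float32)); print('hub top',len(t),np.median(t[:,2]).round(4),np.round(hc,4),np.round(sz,4),'ang',round(an,1),'tooly',round(np.degrees(np.arctan2(T[1,1],T[0,1])),2))
print('hub in tool',(T.T@(np.array([*hc,.076])-s['eef_pos'])).round(4))
hsv=cv2.cvtColor(im,cv2.COLOR_RGB2HSV); h=hsv[...,0]; sat=hsv[...,1]>130
# wheel colours, at wheel height plane, open part
hc=np.array(hc); rr=np.hypot(P[...,0]-hc[0],P[...,1]-hc[1]); th=np.degrees(np.arctan2(P[...,1]-hc[1],P[...,0]-hc[0]))%360
ring=ok&(abs(P[...,2]-.043)<.008)&(rr>.04)&(rr<.075)
for n,m in dict(red=((h<6)|(h>172))&sat,blue=(h>100)&(h<125)&sat,yellow=(h>22)&(h<35)&sat).items():
    hist=np.bincount((th[ring&m]//2).astype(int),minlength=180); k=np.nonzero(hist>15)[0]*2
    if len(k):
        br=np.nonzero(np.diff(k)>4)[0]; print(n,[(int(x[0]),int(x[-1])+2) for x in np.split(k,br+1)])
for nm,z in dict(window=.054,index_bush=.054,hub_grip=.076).items():
    for r in ctrl.tip_of('wrist',nm)[:1]: p=px(r); w=atz(c,p,z); print(nm,round(r['conf'],2),w.round(4),'bearing',np.degrees(np.arctan2(*(w[:2]-hc)[::-1])).round(1),np.hypot(*(w[:2]-hc)).round(4))
E
python3 hub.py w6
```

```text
13.3833 [ 0.4253 -0.0199  0.2358] [-2.021e+00 -2.405e+00  1.000e-03] q6 -0.223
hub top 1782 0.0944 [ 0.4413 -0.0169] [0.0361 0.0363] ang 83.1 tooly 9.92
hub in tool [0.0002 0.0165 0.1597]
red [(0, 24), (294, 334), (352, 360)]
blue [(174, 292)]
yellow [(84, 172)]
window 0.59 [ 0.4985 -0.0073  0.054 ] bearing 9.5 0.0579
index_bush 0.79 [0.4741 0.0291 0.054 ] bearing 54.5 0.0565
hub_grip 0.59 [ 0.4431 -0.017   0.076 ] bearing -2.5 0.0017
```

View pics/w6.png

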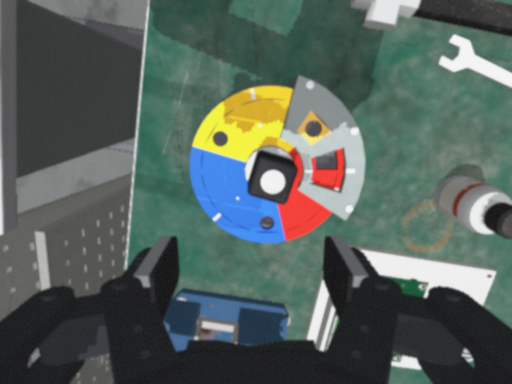

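The hub's top face measures 36×36 mm at (0.4413,-0.0169), with sides at -6.9°. The stand's x is at about 10.7°, so the wheel reads -0.31 rad and the blue edges (174–292°) agree. It needs 137.6° counter-clockwise. I'll align with the hub and descend.

Request:
move_arm(
  increments=[
    [0,0.0165,0,0,0,0.1],
    [0,0,0,0,0,0.1],
    [0,0,0,0,0,0.093],
    [0,0,0.03,0,0,0],
    [0,0,0.03,0,0,0],
  ],
)

```text
t: 14.0
eef_pos: [0.4434, -0.0177, 0.1768]
ee_rot: [2.351, 2.079, 0.005]
ft_force: [-0.1, 0.5, -0.1]
finger_gap: 0.748
gripper_force: 0.0
```

Request:
move_arm(
  increments=[
    [0,0,0.03,0,0,0],
    [0,0,0,0,0,0],
    [0,0,0,0,0,0],
    [0,0,0,0,0,0],
    [0,0,0,0,0,0],
  ],
)

```text
t: 14.42
eef_pos: [0.4429, -0.0171, 0.1479]
ee_rot: [2.351, 2.081, 0.003]
ft_force: [0.7, -0.6, 0.2]
finger_gap: 0.75
gripper_force: 0.0
```

```bash
python3 hub.py w7 | head -3
```

```text
14.4667 [ 0.4429 -0.0171  0.1479] [2.351 2.081 0.003] q6 0.079
hub top 3532 0.0944 [ 0.4414 -0.0162] [0.0354 0.0361] ang 83.0 tooly -6.95
hub in tool [ 0.0007 -0.0017  0.0719]
```

Request:
move_arm(
  increments=[
    [0.0005,-0.0015,0.025,0,0,0],
    [0,0,0.025,0,0,0],
    [0,0,0.015,0,0,0],
    [0,0,0.009,0,0,0],
    [0,0,0,0,0,0],
  ],
)

```text
t: 15.08
eef_pos: [0.4392, -0.0161, 0.0711]
ee_rot: [-2.35, -2.082, 0.003]
ft_force: [-0.7, 0.2, 0.3]
finger_gap: 0.746
gripper_force: 0.0
```

Request:
move_arm(
  increments=[
    [0,0,0,0,0,0],
    [0,0,0,0,0,0],
    [0,0,0,0,0,0],
    [0,0,0,0,0,0],
    [0,0,0,0,0,0],
  ],
  gripper=-1,
  squeeze=60,
)

```text
t: 15.5
eef_pos: [0.443, -0.0164, 0.0738]
ee_rot: [2.349, 2.08, 0.006]
ft_force: [6.7, -1.7, -1.4]
finger_gap: 0.412
gripper_force: 60.7
```

Request:
move_arm(
  increments=[
    [0,0,0,0,0,0],
    [0,0,0,0,0,0],
    [0,0,0,0,0,0],
    [0,0,0,0,0,0],
    [0,0,0,0,0,0],
  ],
)

```text
t: 15.92
eef_pos: [0.443, -0.0164, 0.0738]
ee_rot: [2.349, 2.08, 0.006]
ft_force: [6.4, -2.4, -0.6]
finger_gap: 0.412
gripper_force: 60.7
```

Request:
move_arm(
  increments=[
    [0,0.0015,0,0,0,-0.05],
    [0,0,0,0,0,-0.11],
    [0,0,0,0,0,-0.11],
    [0,0,0,0,0,-0.11],
    [0,0,0,0,0,-0.11],
  ],
)

```text
t: 16.33
eef_pos: [0.4429, -0.0164, 0.0738]
ee_rot: [1.768, 2.594, 0.002]
ft_force: [-0.3, -1.2, 7.5]
finger_gap: 0.414
gripper_force: 62.0
```

Request:
move_arm(
  increments=[
    [0,0,0,0,0,-0.11],
    [0,0,0,0,0,-0.11],
    [0,0,0,0,0,-0.11],
    [0,0,0,0,0,-0.11],
    [0,0,0,0,0,-0.11],
  ],
)

```text
t: 16.75
eef_pos: [0.4427, -0.0165, 0.0738]
ee_rot: [0.997, 2.976, 0.001]
ft_force: [-1.5, -1.7, 6.9]
finger_gap: 0.416
gripper_force: 62.1
```

Request:
move_arm(
  increments=[
    [0,0,0,0,0,-0.11],
    [0,0,0,0,0,-0.11],
    [0,0,0,0,0,-0.11],
    [0,0,0,0,0,-0.11],
    [0,0,0,0,0,-0.11],
  ],
)

```text
t: 17.17
eef_pos: [0.4427, -0.0166, 0.0738]
ee_rot: [0.151, 3.135, -0.0]
ft_force: [-0.4, -3.5, 8.2]
finger_gap: 0.411
gripper_force: 62.1
```

Request:
move_arm(
  increments=[
    [0,0,0,0,0,-0.11],
    [0,0,0,0,0,-0.11],
    [0,0,0,0,0,-0.11],
    [0,0,0,0,0,-0.11],
    [0,0,0,0,0,-0.11],
  ],
)

```text
t: 17.58
eef_pos: [0.4427, -0.0168, 0.0738]
ee_rot: [-0.706, 3.059, -0.002]
ft_force: [0.0, -5.2, 8.2]
finger_gap: 0.41
gripper_force: 62.0
```

Request:
move_arm(
  increments=[
    [0,0,0,0,0,-0.11],
    [0,0,0,0,0,-0.1],
    [0,0,0,0,0,0],
    [0,0,0,0,0,0],
    [0,0,0,0,0,0],
  ],
)

```text
t: 18.0
eef_pos: [0.4427, -0.0168, 0.0738]
ee_rot: [-1.015, 2.971, -0.002]
ft_force: [-0.7, -5.1, 8.4]
finger_gap: 0.412
gripper_force: 62.0
```

```bash
python3 - <<'E'
from h import *
s=ctrl.get_state(); T=R.from_rotvec(s['ee_rot']).as_matrix(); print(s['eef_pos'],np.degrees(np.arctan2(T[1,1],T[0,1])),s['qpos'][5],s['ft_force'],s['ft_torque'])
im,_=ctrl.read_camera('top'); cv2.imwrite('pics/t2.png',cv2.resize(im[150:250,80:230],(750,500),interpolation=cv2.INTER_CUBIC)[:,:,::-1])
E
```

```text
[ 0.4427218  -0.01684378  0.0738219 ] 127.73306383296749 -2.269555897660454 [-0.70552158 -5.11737225  8.38630303] [-0.16120213  0.65990776  0.07231807]
```

Request:
move_arm(
  increments=[
    [0,0,0,0,0,-0.03],
    [0,0,0,0,0,-0.03],
    [0,0,0,0,0,0],
    [0,0,0,0,0,0],
    [0,0,0,0,0,0],
  ],
)

```text
t: 18.47
eef_pos: [0.4427, -0.0169, 0.0738]
ee_rot: [-1.104, 2.939, -0.002]
ft_force: [-0.3, -5.9, 7.9]
finger_gap: 0.412
gripper_force: 62.0
```

Request:
move_arm(
  increments=[
    [0,0,0,0,0,0],
    [0,0,0,0,0,0],
    [0,0,0,0,0,0],
    [0,0,0,0,0,0],
    [0,0,0,0,0,0],
  ],
  gripper=0.4,
)

```text
t: 18.88
eef_pos: [0.4416, -0.0163, 0.0724]
ee_rot: [-1.104, 2.941, 0.0]
ft_force: [-0.1, -0.0, 0.1]
finger_gap: 0.7
gripper_force: 0.0
```

Request:
move_arm(
  increments=[
    [0,0,-0.02,0,0,0],
    [0,0,-0.03,0,0,0],
    [0,0,-0.035,0,0,0],
    [0,0,-0.035,0,0,0],
    [0,0,-0.035,0,0,0],
  ],
)

```text
t: 19.3
eef_pos: [0.441, -0.0162, 0.2288]
ee_rot: [1.104, -2.941, -0.001]
ft_force: [-0.2, -0.3, -0.7]
finger_gap: 0.7
gripper_force: 0.0
```

Request:
move_arm(
  increments=[
    [0,0,0,0,0,0.12],
    [0,0,0,0,0,0.12],
    [0,0,0,0,0,0.12],
    [0,0,0,0,0,0.12],
    [0,0,0,0,0,0.12],
  ],
)

```text
t: 19.72
eef_pos: [0.4415, -0.0163, 0.2273]
ee_rot: [0.176, -3.137, -0.0]
ft_force: [-0.3, 0.2, -0.5]
finger_gap: 0.702
gripper_force: 0.0
```

Request:
move_arm(
  increments=[
    [0,0,0,0,0,0.12],
    [0,0,0,0,0,0.12],
    [0,0,0,0,0,0.12],
    [0,0,0,0,0,0.12],
    [0,0,0,0,0,0.12],
  ],
)

```text
t: 20.13
eef_pos: [0.4414, -0.0163, 0.2271]
ee_rot: [-0.758, -3.048, 0.0]
ft_force: [-0.1, 0.2, -0.2]
finger_gap: 0.7
gripper_force: 0.0
```

Request:
move_arm(
  increments=[
    [0,0,0,0,0,0.12],
    [0,0,0,0,0,0.12],
    [0,0,0,0,0,0.12],
    [0,0,0,0,0,0.12],
    [0,0,0,0,0,0.12],
  ],
)

```text
t: 20.55
eef_pos: [0.4414, -0.0163, 0.2271]
ee_rot: [-1.625, -2.688, 0.0]
ft_force: [-0.2, -0.5, 1.1]
finger_gap: 0.697
gripper_force: 0.0
```

Request:
move_arm(
  increments=[
    [0,0,0,0,0,0.12],
    [0,0,0,0,0,0.12],
    [0,0,0,0,0,0],
    [0,0,0,0,0,0],
    [0,0,0,0,0,0],
  ],
)

```text
t: 20.97
eef_pos: [0.4416, -0.0163, 0.2272]
ee_rot: [-1.923, -2.484, 0.0]
ft_force: [0.1, -1.0, 0.8]
finger_gap: 0.697
gripper_force: 0.0
```

```bash
python3 hub.py w8; python3 - <<'E'
import cv2
im=cv2.imread('pics/w8.png'); cv2.imwrite('pics/w8c.png',cv2.resize(im[60:300,120:440],(800,600),interpolation=cv2.INTER_CUBIC))
E
```

```text
21.0167 [ 0.4416 -0.0163  0.2272] [-1.924 -2.483  0.   ] q6 -0.293
hub top 1876 0.0944 [ 0.4412 -0.0169] [0.0361 0.0361] ang 41.1 tooly 14.46
hub in tool [-0.0004 -0.0005  0.1512]
red [(84, 190)]
blue [(0, 26), (312, 334), (352, 360)]
yellow [(192, 310)]
window 0.96 [ 0.4954 -0.0084  0.054 ] bearing 8.9 0.0548
index_bush 0.95 [0.4742 0.0298 0.054 ] bearing 54.7 0.0572
hub_grip 0.73 [ 0.4424 -0.016   0.076 ] bearing 35.3 0.0015
```

View pics/w8c.png

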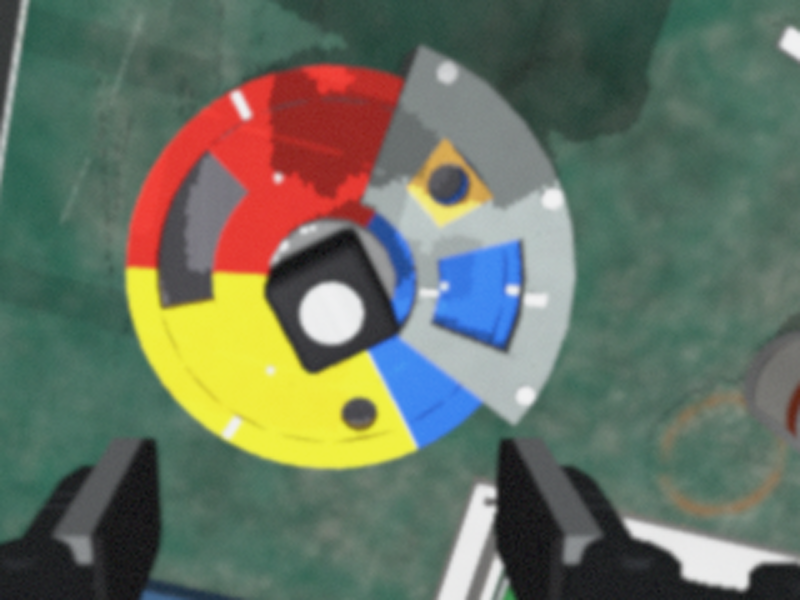

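The crop shows blue filling the window, its centre marks at (445,287) and (512,290) on the pointers' line at (430,293) and (535,300). The wheel hole is under the bush at (448,185). The hub at 131.1° against a target of about 131° is well within the taper's reach, so I'll fetch the pin.

Request:
move_arm(
  increments=[
    [-0.03,0.001,0,0,0,0],
    [-0.037,0.001,0,0,0,0],
    [-0.037,0.001,0,0,0,0],
    [-0.037,0.001,0,0,0,0],
    [-0.037,0.001,0,0,0,0],
  ],
)

```text
t: 21.63
eef_pos: [0.4906, -0.1894, 0.2273]
ee_rot: [1.927, 2.481, 0.0]
ft_force: [0.0, 0.9, -0.7]
finger_gap: 0.7
gripper_force: 0.0
```

Request:
move_arm(
  increments=[
    [-0.037,0.001,0,0,0,0],
    [-0.037,0.001,0,0,0,0],
    [-0.037,0.001,0,0,0,0],
    [-0.037,0.002,0,0,0,0],
    [-0.034,0.0016,0,0,0,0],
  ],
)

```text
t: 22.05
eef_pos: [0.5418, -0.3647, 0.2271]
ee_rot: [1.928, 2.48, -0.0]
ft_force: [1.0, -0.0, 0.1]
finger_gap: 0.7
gripper_force: 0.0
```

Request:
move_arm(
  increments=[
    [-0.02,0.001,0,0,0,0],
    [0,0,0.025,0,0,0],
    [0,0,0.025,0,0,0],
    [0,0,0,0,0,0],
    [0,0,0,0,0,0],
  ],
)

```text
t: 22.47
eef_pos: [0.5466, -0.3809, 0.176]
ee_rot: [-1.926, -2.478, 0.0]
ft_force: [-0.3, 0.1, 0.2]
finger_gap: 0.696
gripper_force: 0.0
```

```bash
python3 knob.py
```

```text
22.4667 [ 0.5466 -0.3809  0.176 ] [-1.926 -2.478  0.   ] knob [ 0.5488 -0.3812  0.124 ] [0.02855651 0.02938827 0.00599012] d in tool [-0.001   0.0022  0.052 ]
```

Request:
move_arm(
  increments=[
    [0,0,0.025,0,0,0],
    [0,0,0.025,0,0,0],
    [0,0,0.018,0,0,0],
    [0,0,0.008,0,0,0],
    [0,0,0,0,0,0],
  ],
)

```text
t: 22.93
eef_pos: [0.5474, -0.3811, 0.101]
ee_rot: [-1.927, -2.48, 0.0]
ft_force: [0.2, -0.6, -0.6]
finger_gap: 0.703
gripper_force: 0.0
```

Request:
move_arm(
  increments=[
    [0,0,0,0,0,0],
    [0,0,0,0,0,0],
    [0,0,0,0,0,0],
    [0,0,0,0,0,0],
    [0,0,0,0,0,0],
  ],
  gripper=-1,
  squeeze=60,
)

```text
t: 23.35
eef_pos: [0.5487, -0.3823, 0.1035]
ee_rot: [1.926, 2.477, 0.0]
ft_force: [0.1, 0.4, 7.0]
finger_gap: 0.339
gripper_force: 59.0
```

Request:
move_arm(
  increments=[
    [0,0,0,0,0,0],
    [0,0,0,0,0,0],
    [0,0,0,0,0,0],
    [0,0,0,0,0,0],
    [0,0,0,0,0,0],
  ],
)

```text
t: 23.77
eef_pos: [0.5487, -0.3823, 0.1035]
ee_rot: [1.926, 2.477, 0.0]
ft_force: [-0.2, 0.7, 6.6]
finger_gap: 0.333
gripper_force: 59.0
```

Request:
move_arm(
  increments=[
    [0,0,-0.01,0,0,0],
    [0,0,-0.02,0,0,0],
    [0,0,-0.03,0,0,0],
    [0,0,-0.03,0,0,0],
    [0,0,-0.03,0,0,0],
  ],
)

```text
t: 24.18
eef_pos: [0.5471, -0.3813, 0.2232]
ee_rot: [-1.928, -2.48, 0.0]
ft_force: [0.2, -0.0, -1.9]
finger_gap: 0.329
gripper_force: 59.6
```

Request:
move_arm(
  increments=[
    [0,0,0,0,0,0],
    [0,0,0,0,0,0],
    [0,0,0,0,0,0],
    [0,0,0,0,0,0],
    [0,0,0,0,0,0],
  ],
)

```text
t: 24.6
eef_pos: [0.5467, -0.381, 0.2196]
ee_rot: [-1.927, -2.478, 0.0]
ft_force: [0.1, 0.9, -1.7]
finger_gap: 0.333
gripper_force: 59.6
```

The pin is held again. I'll carry it to just over the bush.

Request:
move_arm(
  increments=[
    [0.03,0.002,0,0,0,0],
    [0.037,0.0027,0,0,0,0],
    [0.037,0.0027,0,0,0,0],
    [0.037,0.0027,0,0,0,0],
    [0.037,0.0027,0,0,0,0],
  ],
)

```text
t: 25.02
eef_pos: [0.5149, -0.2042, 0.2201]
ee_rot: [-1.928, -2.478, 0.001]
ft_force: [0.4, 0.9, -1.5]
finger_gap: 0.331
gripper_force: 59.6
```

Request:
move_arm(
  increments=[
    [0.037,0.0027,0,0,0,0],
    [0.037,0.0027,0,0,0,0],
    [0.037,0.0027,0,0,0,0],
    [0.037,0.0027,0,0,0,0],
    [0.037,0.0027,0,0,0,0],
  ],
)

```text
t: 25.43
eef_pos: [0.4824, -0.0216, 0.2205]
ee_rot: [-1.928, -2.479, 0.001]
ft_force: [0.7, 0.2, -0.9]
finger_gap: 0.329
gripper_force: 59.6
```

Request:
move_arm(
  increments=[
    [0.03,0.002,0,0,0,0],
    [0.022,0.0013,0,0,0,0],
    [0,0,0,0,0,0],
    [0,0,0.025,0,0,0],
    [0,0,0,0,0,0],
  ],
)

```text
t: 25.85
eef_pos: [0.4717, 0.0281, 0.1931]
ee_rot: [-1.925, -2.478, 0.006]
ft_force: [-2.4, -0.9, -3.3]
finger_gap: 0.332
gripper_force: 59.7
```

Request:
move_arm(
  increments=[
    [0,0,0,0,0,0],
    [0,0,0,0,0,0],
    [0,0,0,0,0,0],
    [0,0,0,0,0,0],
    [0,0,0,0,0,0],
  ],
)

```text
t: 26.27
eef_pos: [0.4743, 0.0277, 0.1968]
ee_rot: [1.929, 2.479, 0.001]
ft_force: [0.2, 0.6, -1.6]
finger_gap: 0.336
gripper_force: 59.7
```

```bash
sed 's/<.15)/<.26)/;s/>.1)/>.15)/' knob.py > knobh.py; python3 knobh.py
```

```text
26.2667 [0.4743 0.0277 0.1968] [1.929e+00 2.479e+00 1.000e-03] knob [0.4726 0.028  0.2169] [0.02939673 0.03028958 0.0059905 ] d in tool [ 0.0007 -0.0015 -0.0201]
```

Request:
move_arm(
  increments=[
    [0.001,-0.001,0.015,0,0,0],
    [0,0,0.02,0,0,0],
    [0,0,0.015,0,0,0],
    [0,0,0,0,0,0],
    [0,0,0,0,0,0],
  ],
)

```text
t: 26.73
eef_pos: [0.4723, 0.0286, 0.1461]
ee_rot: [-1.928, -2.479, 0.001]
ft_force: [-0.2, 0.2, -2.1]
finger_gap: 0.333
gripper_force: 59.7
```

Request:
move_arm(
  increments=[
    [0,0,0.005,0,0,0],
    [0,0,0.004,0,0,0],
    [0,0,0.004,0,0,0],
    [0,0,0,0,0,0],
    [0,0,0,0,0,0],
  ],
)

```text
t: 27.15
eef_pos: [0.4726, 0.0287, 0.1333]
ee_rot: [-1.928, -2.48, 0.0]
ft_force: [-0.2, 0.3, -1.8]
finger_gap: 0.33
gripper_force: 59.7
```

Request:
move_arm(
  increments=[
    [0,0,0.004,0,0,0],
    [0,0,0.004,0,0,0],
    [0,0,0.004,0,0,0],
    [0,0,0,0,0,0],
    [0,0,0,0,0,0],
  ],
)

```text
t: 27.57
eef_pos: [0.4726, 0.0287, 0.121]
ee_rot: [-1.928, -2.48, 0.001]
ft_force: [0.5, 0.7, -1.8]
finger_gap: 0.332
gripper_force: 59.8
```

Request:
move_arm(
  increments=[
    [0,0,0.003,0,0,0],
    [0,0,0.003,0,0,0],
    [0,0,0.003,0,0,0],
    [0,0,0,0,0,0],
    [0,0,0,0,0,0],
  ],
)

```text
t: 27.98
eef_pos: [0.4726, 0.0287, 0.1121]
ee_rot: [-1.928, -2.48, 0.0]
ft_force: [0.2, -0.9, -2.3]
finger_gap: 0.334
gripper_force: 59.8
```

Request:
move_arm(
  increments=[
    [0,0,0.002,0,0,0],
    [0,0,0.002,0,0,0],
    [0,0,0.001,0,0,0],
    [0,0,0,0,0,0],
    [0,0,0,0,0,0],
  ],
)

```text
t: 28.4
eef_pos: [0.4728, 0.0287, 0.1074]
ee_rot: [1.928, 2.48, 0.0]
ft_force: [-0.3, -0.4, 3.3]
finger_gap: 0.331
gripper_force: 60.0
```

Request:
move_arm(
  increments=[
    [0,0,0.001,0,0,0],
    [0,0,0.001,0,0,0],
    [0,0,0,0,0,0],
    [0,0,0,0,0,0],
    [0,0,0,0,0,0],
  ],
)

```text
t: 28.82
eef_pos: [0.4735, 0.0288, 0.107]
ee_rot: [1.928, 2.479, 0.002]
ft_force: [-5.3, 0.7, 23.9]
finger_gap: 0.333
gripper_force: 61.9
```

Seated at about 0.107 as predicted, with the force rising. I'll ease the pressure, release, lift and check.

Request:
move_arm(
  increments=[
    [0,0,-0.001,0,0,0],
    [0,0,0,0,0,0],
    [0,0,0,0,0,0],
    [0,0,0,0,0,0],
    [0,0,0,0,0,0],
  ],
  gripper=0.4,
)

```text
t: 29.23
eef_pos: [0.4725, 0.0287, 0.106]
ee_rot: [-1.928, -2.48, 0.0]
ft_force: [0.7, 0.2, 0.2]
finger_gap: 0.702
gripper_force: 0.0
```

Request:
move_arm(
  increments=[
    [0,0,0,0,0,0],
    [0,0,-0.02,0,0,0],
    [0,0,-0.03,0,0,0],
    [0,0,-0.03,0,0,0],
    [0,0,-0.03,0,0,0],
  ],
)

```text
t: 29.65
eef_pos: [0.4722, 0.0287, 0.2172]
ee_rot: [-1.928, -2.479, 0.001]
ft_force: [0.7, 1.0, -0.1]
finger_gap: 0.694
gripper_force: 0.0
```

Request:
move_arm(
  increments=[
    [-0.02,-0.03,0,0,0,0],
    [0,-0.02,0,0,0,0],
    [0,0,0,0,0,0],
    [0,0,0,0,0,0],
    [0,0,0,0,0,0],
  ],
)

```text
t: 30.07
eef_pos: [0.4298, -0.0029, 0.2164]
ee_rot: [1.928, 2.479, 0.001]
ft_force: [0.0, 0.2, -0.6]
finger_gap: 0.701
gripper_force: 0.0
```

```bash
python3 knob.py; python3 hub.py w9|head -7; python3 - <<'E'
from h import *
a,_=ctrl.read_camera('scene'); b=cv2.imread('pics/w9.png')
cv2.imwrite('pics/fin.png',np.hstack([cv2.resize(a[120:270,100:300,::-1],(400,300)),cv2.resize(b,(400,300))]))
E
```

```text
30.0667 [ 0.4298 -0.0029  0.2164] [1.928e+00 2.479e+00 1.000e-03] knob [0.4717 0.03   0.1274] [0.02813278 0.02800367 0.00596565] d in tool [0.0216 0.0487 0.089 ]
30.1667 [ 0.43   -0.0027  0.2162] [1.928 2.48  0.   ] q6 -0.259
hub top 1944 0.0944 [ 0.4412 -0.0168] [0.0361 0.0363] ang 41.2 tooly 14.28
hub in tool [-0.0164  0.0074  0.1402]
red [(84, 190)]
blue [(0, 16), (312, 334), (352, 360)]
yellow [(192, 310)]
window 0.87 [ 0.4979 -0.006   0.054 ] bearing 10.8 0.0577
```

View pics/fin.png

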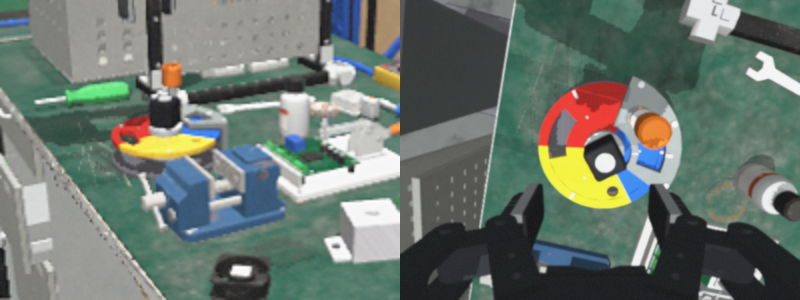

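The pin stands upright and home: the knob top is at 0.127–0.128 m, as at the start, at (652,128) in the right half. Blue shows in the window at (652,158), the fingers are clear, and the neighbouring things are unmoved. Handing in.

```bash
python3 -c "
from cell import ctrl; print(ctrl.sign_off())"
```

```text
the job is handed in; nothing more can be done
None
```

The wheel is changed over to blue, the index pin is back fully home through the cover and wheel, and the job was handed in at about 30 s of the 72 s allowed, with the gripper clear and nothing else disturbed.

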